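Unlock and draw out the grill's drip tray

ROBOT

A 6-joint arm with a two-finger parallel gripper is mounted at the origin on the work surface. World frame = base frame: x ahead of the robot, y to its left, z up, the work surface at z = 0. Lengths are in m, angles in rad, forces in N, time in s.
With the tool pointing down it reaches from about 0.35 to 0.975 m from the base axis. Payload 4.9 kg.
Tool frame: the origin (TCP) lies between the finger pads; the fingertips stand 25 mm ahead of it and the grasp point (between the pads) lies 6 mm ahead of it; z points along the fingers, y is the line along which they close (so a half turn about z gives the same grasp; the last joint's range is limited). The gripper opens to 85 mm and grips with 20 to 120 N. Pads are 22 mm wide; open, the fingers measure 114 mm over their backs; the gripper's body (76 mm by 85 mm) begins 54 mm behind the grasp point. The pads swing forward as they close: fully open they stand 13 mm farther back than shut.
Start: joints at [-1.225, 0.053, 1.613, -0, 1.476, -0.119], TCP at [0.28, -0.559, 0.256] pointing down, gripper open.
Joint ranges: [-3.01, 3.01], [-1.01, 2.22], [0.06, 2.58], [-1.02, 4.17], [0.09, 2.62], [-3.14, 3.14]. Speed limits (rad/s): [2.57, 2.57, 3.14, 3.14, 3.14, 3.14].

INTERFACE

Orientations are given as a unit quaternion [w, x, y, z].
In Python, from plant import manip gives the robot as it stands.
- The arm moves only by the shell command python3 -m inch 'ROWS'. ROWS is JSON, a list of rows, each a list of 3 entries, a list of its own where there are three numbers: the shift along the tool's x, y, z in m, then the turn, a rotation vector about the tool's x, y, z in rad, then the opening, from 0 (shut) to 1 (fully open). A call has 1 to 8 rows; each row shifts and turns the commanded pose from where the row before left it, along the tool's axes as they then stand; what a row does not reach is not made up. A row lasts 1/10 s, in which the tool goes at most 50 mm and 8.59 degrees, less where a joint would pass 70% of its speed; a pose out of reach is approached as far as the arm can. A call with a gripper value outside its range is refused whole. The fingers move at their own pace and stop on an object; the grip force is fixed at half the most. Time passes only in rows, so rows that do not move let the fingers close. It gives the time, the measured TCP pose, the force, the opening and the grip force at its end, in the units of the state.
- manip.state(): the state, without advancing time (a new reading comes with each control period).
- manip.grab_frame(name): name is "side" or "top" or "wrist"; returns (picture, depth): 400x640x3 uint8, red, green, blue; 400x640 float32, m along the optical axis (not along the pixel's ray), 0 where there is no reading.
- manip.camera_params(name): a dict with "camera_matrix" (3x3 intrinsics, pixels), "rvec" (rotation vector, rad) and "tvec" (3), from world to camera coordinates, as OpenCV has them. Camera axes: x right, y down, z forward; pixel columns grow to the right and rows downward; lengths in m; the calibration is good to about 2 mm. A picture is of the moment at which its call begins: read the wrist's pose just before it. camera_params takes no time and is no camera call; for the wrist camera it gives the pose at the moment of the call.
- manip.job_done(): hands the job in; it is judged then, once.
Trained networks look in the newest picture that a camera, given by its name, has taken for a name from the list of things; names that differ only in an ending like _2 or _b are one class to them, and where a whole thing is asked for, a point or a joint stands for the part that bears it (a point fixed in the world has none). Each returns a list of dicts, best first, with "score" (0 to 1); they miss things now and then, are a little off and sometimes report something else, mostly with a low value. They report only what shows in the picture. A call takes as long as a camera call.
- manip.look_for(camera, label): "point" ([x, y, z] in m, in world coordinates, good to about 4 mm: the middle of the surface that is visible of it).
The state is a dict: "time": time; "joint_pos": joint angles; "joint_vel": joint speeds; "joint_efforts": joint torques, N m; "tool_pos": TCP position; "tool_rot": TCP orientation; "contact_force": force on the tool from outside, world axes, zero at the start; "ft_torque": the same for the moment, N m; "gripper_width": opening from 0.0 (shut) to 1.0 (fully open); "grasp_force": force on a finger pad.
Only numpy, scipy, OpenCV 4.12 (cv2) and the standard library are available. Lean on these libraries where they do the work, as an engineer would, in place of code of your own. Each camera call takes 0.05 s, during which the arm holds its last target. There are 200 camera calls.

TASK

The contact grill's drip tray is held by a hidden spring latch. Take the release pin from its wooden holder, push it gently (never more than 20 N) down through the orange-ringed service hole until the latch gives, and keep it pressed until the tray has come forward; then put the pin back home in its holder and draw the tray out to its stop by its handle, without shoving or tipping anything else on the counter.

Things in the scene. Friction and masses are not known exactly. Their poses are not given: they have to be found in the camera images.
- grill: black contact grill fixed to the counter, 260 mm deep (x), 280 wide (y), 147 tall; origin under its middle, x from its front to its back, z up. Its front 90 mm is a steel ledge 75 mm high with the tray beneath; behind it stands the lid (its handle, on the -y half, reaches 27 mm farther forward, 118 to 147 mm high). The pin must never load ledge or latch with more than 20 N
- hole (a point): mouth centre of the service hole in the ledge's top, 75 mm above the counter, orange ring round it; axes as the grill's, 45 mm behind the front edge, 80 mm to +y. 10 mm wide, chamfered, 12 mm deep, hollow below. Hidden latch pad (18 mm wide, spring 3 N + 0.7 N/mm) 18 to 42 mm below the mouth, varying unseen; pressed 7 mm it frees the tray, at 8.5 mm is a hard stop
- tray (a joint): how far the drip tray is out (m), along the grill's -x: 0 to 0.001 shut and latched; once freed a spring creeps it out (under 0.15 m/s) to about 0.03; outer stop at 0.095. Keep the latch pressed until it is out 10 mm or more. Friction about 1 N, damping 40 N per m/s; stays where it is left; cannot be pulled while latched
- tray_handle (a point): middle of the tray's steel bar handle: bar about 110 mm long, 8 to 12 mm thick, parallel to the grill's y, 42 mm above the counter, 35 mm in front of the tray's front panel (250 mm wide, top 60 mm above the counter). Moves with the tray. Pinch it from above, fingers along the grill's x; about 28 mm is free behind the bar
- pin: release pin, 50 to 100 g: steel shank 6 mm thick, 70 mm long, tapered tip; dark collar 26 mm wide, 5 mm thick; red square handle 14 x 14 mm, 48 mm tall. Origin at the tip, z from tip to handle; the handle's faces look along its x and y. Starts upright in its holder, collar on the holder's top
- pin_tip (a point): the tip of the pin's shank (the pin's origin)
- pin_grip (a point): grip point in the middle of the pin's red handle, 101 mm above the tip
- holder: wooden block 50 x 50 mm, 80 mm tall, fixed to the counter, with an upright round hole 12 mm wide and 76 mm deep in the middle of its top; origin at the centre of its underside. With the pin home, the tip is 10 mm above the origin
- mug: blue ceramic mug with a handle, 74 mm wide, 85 mm tall; origin at the centre of its underside
- tin: tea tin, green band, 66 mm wide, 95 mm tall; origin at the centre of its underside
- sugar_jar: glass sugar jar with a red cap, 80 mm wide, 120 mm tall; origin at the centre of its underside
- oil_bottle: amber oil bottle with a yellow cap, 60 mm wide, 190 mm tall; origin at the centre of its underside
- bowl: white bowl, 130 mm wide, 50 mm tall; origin at the centre of its underside
- spatula: wooden-handled spatula lying on the counter; origin at the centre of its underside

How it is judged:
On the way:
1. with the pin down in the service hole, the latch has given and the tray has come forward (6 mm or more) (value of joint tray above 0.006 m and z of pin_tip in the frame of hole below -0.02 m and horizontal distance between pin_tip and hole below 0.008 m), for 0.1 s.
At the end, for the whole second after the job is handed in: the tray stands still, drawn out to its stop (85 mm or more of 95 mm); the pin is home in its holder, upright within about 8 degrees, its collar within 6 mm of the holder's top, at rest (value of joint tray above 0.085 m and velocity of joint tray between -0.01 and 0.01 m/s and z of pin_tip in the frame of holder between 0.002 and 0.016 m and horizontal distance between pin_tip and holder below 0.01 m and angle between pin's own z axis and vertical below 0.15 rad and linear speed of pin below 0.02 m/s); the robot touches nothing.
It fails at once if the pin loads the grill or its latch with more than 20 N (contact force between pin and grill above 20 N).
It fails at once if another thing on the counter is shoved by more than 40 mm or tipped over (distance of any of mug, tin, sugar_jar, oil_bottle, bowl, spatula from where it was at the start of the episode above 0.04 m or angle between any of mug, tin, sugar_jar, oil_bottle, bowl's own z axis and vertical above 0.5 rad).
It also fails if it takes over 72 s, if anything falls off the work surface, if the arm or the gripper's body presses on something with over 40 N, if the wrist force passes 120 N, or if a joint passes its speed limit or range.

## Working session

There is one attempt and no reset: what is moved stays moved. The work goes in short steps, Python scripts to look and compute and a shell command to move; the robot and the scene stay as the last step left them, time stands still between calls to the robot, and variables do not carry over. Pictures are saved under pics/ and viewed, at most 10 in all, crops included, and the job is handed in when it is done.

```bash
ls; mkdir -p pics
cat > h.py <<'E'
import numpy as np, cv2
from scipy.spatial.transform import Rotation as R
from plant import manip
def cam(n):
    p=manip.camera_params(n); return np.array(p["camera_matrix"]),R.from_rotvec(np.ravel(p["rvec"])).as_matrix(),np.ravel(p["tvec"])
def cloud(d,n,P=None):
    K,Rm,t=P or cam(n); v,u=np.mgrid[:d.shape[0],:d.shape[1]]
    c=np.stack([(u-K[0,2])/K[0,0]*d,(v-K[1,2])/K[1,1]*d,d],-1)
    return (c-t)@Rm
def tool():
    s=manip.state(); w,x,y,z=s["tool_rot"]; return np.array(s["tool_pos"]),R.from_quat([x,y,z,w])
def rel(p):  # world point -> tool axes
    t,r=tool(); return r.inv().apply(np.array(p)-t)
E
python3 - <<'E'
from h import *
a,da=manip.grab_frame("top"); b,db=manip.grab_frame("side")
cv2.imwrite("pics/a.png",cv2.cvtColor(a,cv2.COLOR_RGB2BGR));cv2.imwrite("pics/b.png",cv2.cvtColor(b,cv2.COLOR_RGB2BGR))
np.savez("f.npz",a=a,da=da,b=b,db=db)
for c in ("top","side"):
  K,Rm,t=cam(c); print(c,np.round(-Rm.T@t,3),np.round(Rm,2).tolist())
  for l in ("grill","hole","tray_handle","pin","pin_grip","holder","mug","tin","sugar_jar","oil_bottle","bowl","spatula"):
    print(c,l,[(np.round(x["point"],3).tolist(),round(x["score"],2)) for x in manip.look_for(c,l)[:2]])
t,r=tool();print(t,np.round(r.as_matrix(),3).tolist(),manip.state()["time"])
E
```

```text
pics
top [ 0.267 -0.046  1.947] [[0.03, -1.0, -0.01], [-0.99, -0.03, -0.17], [0.17, 0.01, -0.99]]
top grill [([0.699, -0.057, 0.134], 0.58)]
top hole [([0.697, -0.06, 0.132], 0.8)]
top tray_handle [([0.58, -0.048, 0.045], 0.76)]
top pin [([0.604, -0.366, 0.096], 0.61)]
top pin_grip []
top holder [([0.6, -0.357, 0.078], 0.54), ([0.714, 0.323, 0.126], 0.44)]
top mug [([0.497, -0.284, 0.019], 0.67)]
top tin [([0.578, -0.05, 0.045], 0.68), ([0.501, 0.292, 0.093], 0.62)]
top sugar_jar [([0.596, 0.457, 0.121], 0.72)]
top oil_bottle [([0.715, 0.328, 0.126], 0.69)]
top bowl [([0.42, 0.45, 0.02], 0.7)]
top spatula [([0.608, -0.481, 0.002], 0.74)]
side [ 0.315 -1.192  0.966] [[0.98, -0.21, 0.01], [-0.11, -0.57, -0.82], [0.18, 0.8, -0.58]]
side grill [([0.701, -0.137, 0.085], 0.65)]
side hole [([0.698, -0.134, 0.084], 0.86)]
side tray_handle [([0.581, -0.067, 0.047], 0.81)]
side pin []
side pin_grip [([0.701, -0.134, 0.082], 0.7)]
side holder []
side mug [([0.494, -0.296, 0.054], 0.98)]
side tin [([0.501, 0.273, 0.066], 0.58)]
side sugar_jar [([0.416, 0.47, 0.032], 0.72), ([0.596, 0.44, 0.078], 0.7)]
side oil_bottle [([0.724, 0.315, 0.09], 0.66), ([0.504, 0.274, 0.068], 0.21)]
side bowl [([0.419, 0.468, 0.029], 0.92)]
side spatula [([0.6, -0.487, 0.004], 0.95)]
[ 0.28016774 -0.5586533   0.25628966] [[0.894, 0.448, 0.0], [0.448, -0.894, 0.0], [0.0, -0.0, -1.0]] 1.3
```

View pics/a.png

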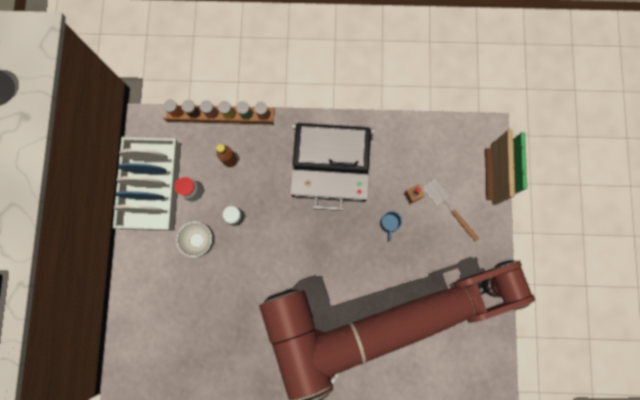

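View pics/b.png

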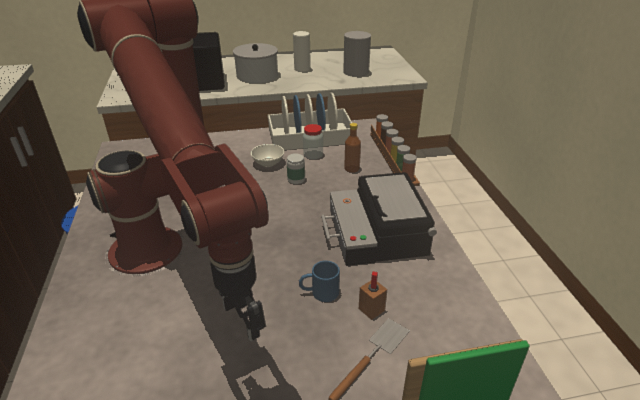

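The top view shows the pin and holder at about (416,191), the orange hole at (308,183) and the tray handle at (328,206). The grill is nearly square to the world. In the side view the hole is at (347,200) and the pin's red handle at (375,282).

```bash
cat >> h.py <<'E'
def ray(n,u,v,z,P=None):
    K,Rm,t=P or cam(n); d=Rm.T@np.array([(u-K[0,2])/K[0,0],(v-K[1,2])/K[1,1],1]); o=-Rm.T@t
    return o+d*(z-o[2])/d[2]
E
python3 - <<'E'
from h import *
f=np.load("f.npz")
for n,im,d,win in (("top",f["a"],f["da"],dict(hole=(300,176,316,190),red=(408,183,424,198),wood=(400,180,428,206))),("side",f["b"],f["db"],dict(hole=(338,194,358,206),red=(366,268,384,292),wood=(355,278,392,320)))):
    C=cloud(d,n); h=cv2.cvtColor(im,cv2.COLOR_RGB2HSV).astype(int)
    for k,(x0,y0,x1,y1) in win.items():
        s=h[y0:y1,x0:x1]; H,S,V=s[...,0],s[...,1],s[...,2]
        m={"hole":(H>3)&(H<20)&(S>70),"red":((H<4)|(H>174))&(S>150),"wood":(H>4)&(H<18)&(S>80)}[k]
        v,u=np.nonzero(m); P=C[y0:y1,x0:x1][m]
        print(n,k,len(u),u.mean()+x0,v.mean()+y0,np.round(np.median(P,0),3),"ray",np.round(ray(n,u.mean()+x0,v.mean()+y0,{"hole":.075,"red":.111,"wood":.08}[k]),3))
# ledge top + holder yaw from side/top clouds
    m=(C[...,2]>.066)&(C[...,2]<.08)&(C[...,0]>.55)&(C[...,0]<.75)&(abs(C[...,1]+.05)<.18)
    r=cv2.minAreaRect(C[m][:,:2].astype(np.float32)); print(n,"ledge",r)
    m=(C[...,2]>.070)&(C[...,2]<.09)&(abs(C[...,0]-.6)<.05)&(abs(C[...,1]+.365)<.05)
    print(n,"holder",m.sum(),cv2.minAreaRect(C[m][:,:2].astype(np.float32)))
    m=(C[...,2]>.030)&(C[...,2]<.055)&(abs(C[...,0]-.575)<.02)&(abs(C[...,1]+.05)<.1)
    print(n,"bar",m.sum(),cv2.minAreaRect(C[m][:,:2].astype(np.float32)))
K,Rm,t=cam("wrist");T,r=tool();print("wristcam in tool",r.inv().apply(-Rm.T@t-T),np.round(Rm@r.as_matrix(),2).tolist(),K[0,0])
E
```

```text
top hole 0 nan nan [nan nan nan] ray [nan nan nan]
top red 13 416.61538461538464 190.3846153846154 [ 0.606 -0.367  0.13 ] ray [ 0.609 -0.37   0.111]
top wood 205 413.66341463414636 193.62926829268292 [ 0.602 -0.363  0.078] ray [ 0.602 -0.365  0.08 ]
top ledge ((0.6306238174438477, -0.05444760620594025), (0.28014862537384033, 0.10081782191991806), 87.52009582519531)
top holder 163 ((0.6071329116821289, -0.3701958656311035), (0.04992407560348511, 0.053286973387002945), 27.437801361083984)
top bar 99 ((0.572610080242157, -0.049584344029426575), (0.19835779070854187, 0.032989609986543655), 88.94525146484375)
side hole 30 346.73333333333335 200.26666666666668 [0.633 0.028 0.077] ray [0.635 0.031 0.075]
side red 50 373.72 278.18 [ 0.606 -0.374  0.126] ray [ 0.609 -0.364  0.111]
side wood 762 371.9790026246719 299.7020997375328 [ 0.599 -0.384  0.056] ray [ 0.595 -0.405  0.08 ]
side ledge ((0.6696194410324097, -0.05374071002006531), (0.2917366325855255, 0.16939611732959747), 88.04888916015625)
side holder 313 ((0.6083019971847534, -0.36927372217178345), (0.055002301931381226, 0.053200311958789825), 28.06337547302246)
side bar 116 ((0.5698539018630981, -0.04931998997926712), (0.19927255809307098, 0.03110148198902607), 88.76860046386719)
wristcam in tool [ 0.08486967  0.00039756 -0.11939691] [[0.0, 1.0, -0.0], [-0.94, 0.0, -0.33], [-0.33, 0.0, 0.94]] 286.4491185279756<stdin>:9: RuntimeWarning: Mean of empty slice.
  ret = ret.dtype.type(ret / rcount)
  return _methods._mean(a, axis=axis, dtype=dtype,
  ret = um.true_divide(
```

```bash
python3 -m inch '[[[0.047,-0.003,0],[0,0,0],1],[[0.047,-0.003,0],[0,0,0],1],[[0.047,-0.003,0],[0,0,0],1],[[0.047,-0.003,0],[0,0,0],1],[[0.047,-0.003,0],[0,0,0],1],[[0.047,-0.003,0],[0,0,0],1],[[0.047,-0.003,0],[0,0,0],1],[[0.047,-0.003,0],[0,0,0],1]]'
python3 -m inch '[[[0,0,0],[0,0,0],1],[[0,0,0],[0,0,0],1]]'
cat > w.py <<'E'
import sys
from h import *
P=cam("wrist"); a,d=manip.grab_frame("wrist"); C=cloud(d,"wrist",P)
cv2.imwrite(f"pics/{sys.argv[1]}.png",cv2.cvtColor(a,cv2.COLOR_RGB2BGR)); np.savez("w.npz",a=a,d=d,C=C)
h=cv2.cvtColor(a,cv2.COLOR_RGB2HSV).astype(int)
m=((h[...,0]<4)|(h[...,0]>174))&(h[...,1]>150)
v,u=np.nonzero(m); p=C[m]; k=(p[:,2]>.1)&(p[:,2]<.6); p=p[k]
if k.sum()>10:
  print("red z range",np.percentile(p[:,2],[1,50,99]))
  t=p[p[:,2]>np.percentile(p[:,2],98)-.004]
  r=cv2.minAreaRect(t[:,:2].astype(np.float32)); print("red top",len(t),t.mean(0),r)
T,r=tool(); print("tool",T,np.round(r.as_matrix(),3).tolist(),manip.state()["contact_force"])
E
python3 w.py w1
```

```text
time: 2.1
tool_pos: [0.6071, -0.3675, 0.2564]
tool_rot: [0.0, 0.973, 0.23, 0.0]
contact_force: [-0.5, -1.7, -0.0]
gripper_width: 0.998
grasp_force: 0.0
time: 2.3
tool_pos: [0.6062, -0.3679, 0.2559]
tool_rot: [-0.0, 0.973, 0.231, -0.0]
contact_force: [-1.4, -0.5, -0.5]
gripper_width: 0.996
grasp_force: 0.0
red z range [0.10099857 0.13395152 0.37001236]
red top 17 [ 0.63753681 -0.36491125  0.33386276] ((0.620135486125946, -0.3639415502548218), (0.0994739904999733, 0.10083071142435074), 74.0324935913086)
tool [ 0.60537267 -0.36866878  0.25601704] [[0.894, 0.449, -0.001], [0.449, -0.894, -0.0], [-0.001, -0.0, -1.0]] [ 0.36856758 -0.56732648 -0.38394698]
```

View pics/w1.png

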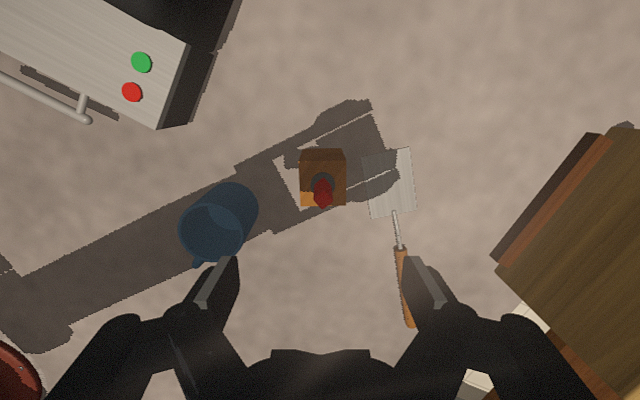

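The pin is at about (322,190) and the holder is nearly square to the tool. I need a zoom to judge the pin handle's yaw.

Run:
```python
from h import *
f=np.load("w.npz"); a,C=f["a"],f["C"]
x0,y0=290,140
cr=a[y0:y0+80,x0:x0+70]; cv2.imwrite("pics/w1c.png",cv2.cvtColor(cv2.resize(cr,None,fx=7,fy=7,interpolation=cv2.INTER_NEAREST),cv2.COLOR_RGB2BGR))
h=cv2.cvtColor(a,cv2.COLOR_RGB2HSV).astype(int)
m=((h[...,0]<6)|(h[...,0]>170))&(h[...,1]>120); m[:140]=0;m[220:]=0;m[:,:290]=0;m[:,360:]=0
p=C[m]; t=p[(p[:,2]>.128)&(p[:,2]<.14)]
print(len(p),len(t),t.mean(0),cv2.minAreaRect(t[:,:2].astype(np.float32)))
S=C[140:220,290:360].reshape(-1,3);q=S[(S[:,2]>.074)&(S[:,2]<.083)];print(len(q),cv2.minAreaRect(q[:,:2].astype(np.float32)))
```

```text
430 240 [ 0.60904886 -0.36964872  0.13404801] ((0.6083478331565857, -0.36989372968673706), (0.013939894735813141, 0.013355737552046776), 67.96904754638672)
1478 ((0.6080224514007568, -0.36978834867477417), (0.050460536032915115, 0.049815673381090164), 28.087373733520508)
```

View pics/w1c.png

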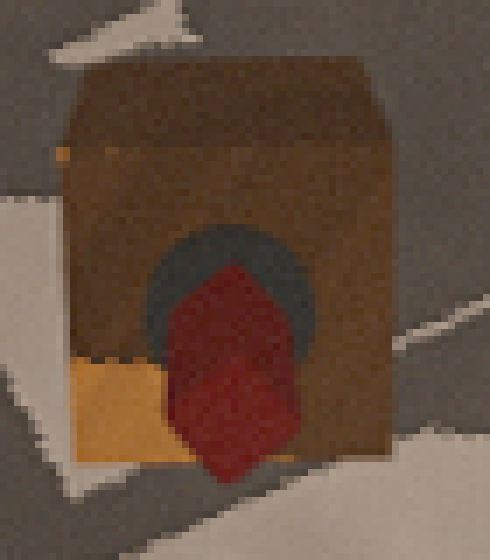

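```bash
python3 -m inch '[[[0,0,0],[0,0,-0.1445],1],[[0,0,0],[0,0,-0.1445],1],[[0,0,0],[0,0,-0.1445],1],[[0,0,0],[0,0,-0.1445],1],[[0,0,0],[0,0,-0.1445],1],[[0,0,0],[0,0,0],1],[[0,0,0],[0,0,0],1]]'
python3 - <<'E'
from h import *
print(rel([.6083,-.3698,.119]), np.round(tool()[1].as_matrix(),3).tolist(),manip.state()["joint_pos"])
E
```

```text
time: 3.05
tool_pos: [0.6045, -0.3696, 0.2565]
tool_rot: [0.0, 0.83, 0.557, -0.0]
contact_force: [-0.9, -0.3, -1.0]
gripper_width: 0.996
grasp_force: 0.0
[0.00127032 0.00354253 0.13745378] [[0.378, 0.926, -0.0], [0.926, -0.378, -0.0], [-0.0, 0.0, -1.0]] [-6.53610405e-01  2.45319912e-01  1.39972597e+00 -1.43909193e-04
  1.49649340e+00 -2.65455876e-01]
```

```bash
python3 -m inch '[[[0.0015,0.0035,0.02],[0,0,0],1],[[0,0,0.03],[0,0,0],1],[[0,0,0.03],[0,0,0],1],[[0,0,0.03],[0,0,0],1],[[0,0,0.0275],[0,0,0],1],[[0,0,0],[0,0,0],1]]'
python3 -m inch '[[[0,0,0],[0,0,0],0],[[0,0,0],[0,0,0],0],[[0,0,0],[0,0,0],0],[[0,0,0],[0,0,0],0],[[0,0,0],[0,0,0],0],[[0,0,0],[0,0,0],0],[[0,0,0],[0,0,0],0],[[0,0,0],[0,0,0],0]]'
```

```text
time: 3.65
tool_pos: [0.6062, -0.367, 0.1129]
tool_rot: [-0.005, 0.83, 0.558, -0.002]
contact_force: [-0.4, 0.8, -1.0]
gripper_width: 1.0
grasp_force: 0.0
time: 4.45
tool_pos: [0.6099, -0.369, 0.1201]
tool_rot: [0.001, 0.829, 0.559, 0.0]
contact_force: [-0.2, 0.5, 5.4]
gripper_width: 0.153
grasp_force: 58.7
```

```bash
python3 -m inch '[[[0,0,-0.01],[0,0,0],0],[[0,0,-0.02],[0,0,0],0],[[0,0,-0.03],[0,0,0],0],[[0,0,-0.03],[0,0,0],0],[[0,0,-0.03],[0,0,0],0],[[0,0,-0.03],[0,0,0],0],[[0,0,0],[0,0,0],0],[[0,0,0],[0,0,0],0]]'
python3 - <<'E'
from h import *
print(rel([.634,.030,.27]),manip.state()["time"])
E
```

```text
time: 5.25
tool_pos: [0.6093, -0.3686, 0.2692]
tool_rot: [0.0, 0.829, 0.559, 0.0]
contact_force: [-0.3, -0.9, -1.2]
gripper_width: 0.154
grasp_force: 58.4
[ 0.37886988 -0.12626862 -0.00099869] 5.25
```

```bash
python3 -m inch '[[[0.038,-0.0126,0],[0,0,0],0],[[0.038,-0.0126,0],[0,0,0],0],[[0.038,-0.0126,0],[0,0,0],0],[[0.038,-0.0126,0],[0,0,0],0],[[0.038,-0.0126,0],[0,0,0],0],[[0.038,-0.0126,0],[0,0,0],0],[[0.038,-0.0126,0],[0,0,0],0],[[0.038,-0.0126,0],[0,0,0],0]]'
python3 -m inch '[[[0.038,-0.0126,0],[0,0,0],0],[[0.038,-0.0126,0],[0,0,0],0],[[0,0,0],[0,0,0],0],[[0,0,0],[0,0,0],0],[[0,0,0],[0,0,0],0]]'
python3 w.py w2
```

```text
time: 6.05
tool_pos: [0.6282, -0.0471, 0.2655]
tool_rot: [-0.002, 0.829, 0.559, -0.002]
contact_force: [0.7, -0.4, -0.7]
gripper_width: 0.149
grasp_force: 58.5
time: 6.55
tool_pos: [0.634, 0.0302, 0.267]
tool_rot: [-0.001, 0.829, 0.559, -0.001]
contact_force: [-0.3, -0.9, -0.2]
gripper_width: 0.158
grasp_force: 58.5
red z range [0.23722651 0.27420808 0.28267164]
red top 674 [0.63456947 0.03014265 0.28244223] ((0.6564720869064331, 0.06127073988318443), (0.09337027370929718, 0.024253468960523605), 63.43034744262695)
tool [0.63419065 0.02987672 0.2674553 ] [[0.375, 0.927, -0.002], [0.927, -0.375, -0.0], [-0.001, -0.002, -1.0]] [ 0.70960331 -0.12820198 -0.80909387]
```

View pics/w2.png

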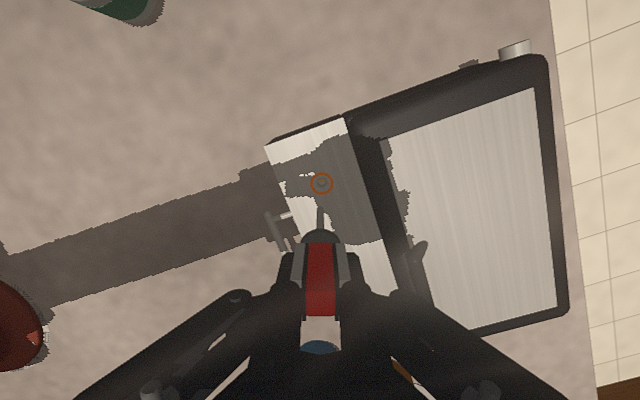

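The orange ring is at about (321,183) and the pin tip at about (320,206). I'll measure both.

Run:
```python
from h import *
f=np.load("w.npz"); a,C,d=f["a"],f["C"],f["d"]; P=cam("wrist")
h=cv2.cvtColor(a,cv2.COLOR_RGB2HSV).astype(int)
m=(h[...,0]>4)&(h[...,0]<20)&(h[...,1]>140); m[:165]=0;m[200:]=0;m[:,:300]=0;m[:,345:]=0
v,u=np.nonzero(m); e=cv2.fitEllipse(cv2.convexHull(np.stack([u,v],1).astype(np.float32)))
print(len(u),e,"hole",ray("wrist",*e[0],.075,P),"depth z",np.median(C[m],0))
k=(C[...,2]>.14)&(C[...,2]<.235); k[:160]=0;k[240:]=0;k[:,:300]=0;k[:,340:]=0
p=C[k]
for z in np.arange(.14,.24,.01):
    q=p[(p[:,2]>=z)&(p[:,2]<z+.01)]
    if len(q): print(round(z,2),len(q),q.mean(0).round(4),q.min(0)[:3].round(4))
v,u=np.nonzero(k);i=v.argmin();print(u[i],v[i],C[v[i],u[i]])
print(rel([0.634,.03,.1]))
```

```text
158 ((321.3680725097656, 183.0762176513672), (22.133132934570312, 22.51708221435547), 86.52657318115234) hole [0.63408851 0.02424421 0.075     ] depth z [0.63391906 0.02478028 0.07742299]
0.16 20 [0.6339 0.0306 0.1666] [0.6311 0.0291 0.1632]
0.17 36 [0.6341 0.0304 0.1753] [0.6312 0.0272 0.1701]
0.18 40 [0.6342 0.0303 0.1853] [0.6313 0.0274 0.1801]
0.19 43 [0.6341 0.0306 0.1955] [0.6315 0.0283 0.19  ]
0.2 28 [0.6344 0.0306 0.2033] [0.6316 0.029  0.2   ]
0.22 35 [0.6378 0.0383 0.2292] [0.6255 0.0309 0.2279]
0.23 290 [0.6373 0.038  0.2331] [0.6257 0.0303 0.2301]
318 206 [0.63307672 0.03108226 0.16320947]
[2.01932958e-04 9.44766466e-05 1.67455302e-01]
```

```bash
python3 -m inch '[[[-0.0035,0.002,0.015],[0,0,0],0],[[0,0,0.015],[0,0,0],0],[[0,0,0.015],[0,0,0],0],[[0,0,0.01],[0,0,0],0],[[0,0,0.005],[0,0,0],0],[[0,0,0],[0,0,0],0],[[0,0,0],[0,0,0],0],[[0,0,0],[0,0,0],0]]'
cat > t.py <<'E'
from h import *
P=cam("wrist"); a,d=manip.grab_frame("wrist"); C=cloud(d,"wrist",P)
h=cv2.cvtColor(a,cv2.COLOR_RGB2HSV).astype(int)
m=(h[...,0]>4)&(h[...,0]<20)&(h[...,1]>140); m[:165]=0;m[230:]=0;m[:,:295]=0;m[:,350:]=0
v,u=np.nonzero(m); e=cv2.fitEllipse(cv2.convexHull(np.stack([u,v],1).astype(np.float32)))
print(len(u),e,"hole",ray("wrist",*e[0],.075,P),"depth z",np.median(C[m],0))
Z=tool()[0][2]
k=(C[...,2]>Z-.112)&(C[...,2]<Z-.045); k[:150]=0;k[250:]=0;k[:,:305]=0;k[:,336:]=0
p=C[k]
for z in np.arange(Z-.11,Z-.05,.01):
    q=p[(p[:,2]>=z)&(p[:,2]<z+.01)]
    if len(q): print(round(z,3),len(q),q.mean(0).round(4),q[:,2].min().round(4))
cv2.imwrite("pics/t.png",cv2.cvtColor(cv2.resize(a[140:260,260:380],None,fx=5,fy=5,interpolation=0),cv2.COLOR_RGB2BGR))
print(tool()[0],manip.state()["contact_force"])
E
python3 t.py
```

```text
time: 7.4
tool_pos: [0.6358, 0.027, 0.2099]
tool_rot: [0.001, 0.829, 0.559, 0.001]
contact_force: [-0.7, 0.1, -0.9]
gripper_width: 0.153
grasp_force: 58.5
204 ((317.7921142578125, 197.86671447753906), (25.88239860534668, 27.592784881591797), 85.9334716796875) hole [0.63368772 0.02471094 0.075     ] depth z [0.63581612 0.02668013 0.0775209 ]
0.1 13 [0.6358 0.0273 0.1079] 0.1051
0.11 32 [0.6362 0.0274 0.1158] 0.1114
0.12 38 [0.6363 0.0271 0.1252] 0.1199
0.13 40 [0.6364 0.0272 0.135 ] 0.1299
0.14 43 [0.6363 0.0274 0.1444] 0.1401
[0.6357206  0.02700035 0.20989084] [0.50402069 0.12259823 0.01839244]
```

View pics/t.png

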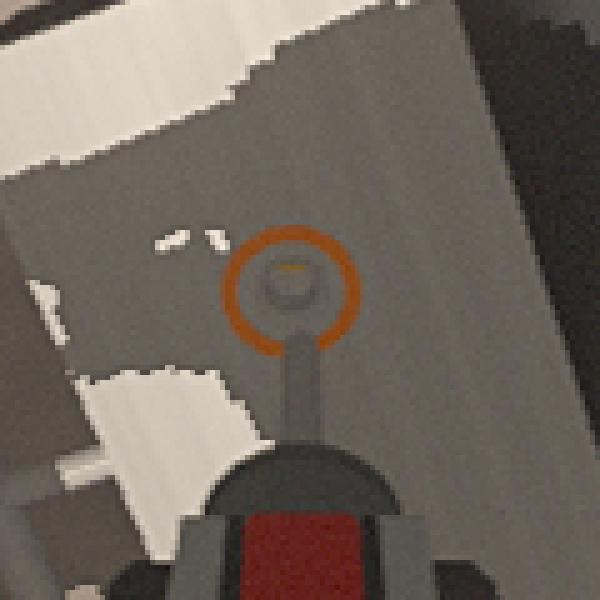

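```bash
python3 -m inch '[[[-0.001,-0.0018,0.008],[0,0,0],0],[[0,0,0.006],[0,0,0],0],[[0,0,0.004],[0,0,0],0],[[0,0,0],[0,0,0],0],[[0,0,0],[0,0,0],0],[[0,0,0],[0,0,0],0]]'
python3 t.py
```

```text
time: 8.05
tool_pos: [0.6333, 0.0267, 0.1911]
tool_rot: [0.0, 0.829, 0.559, 0.0]
contact_force: [-0.5, -0.0, -0.4]
gripper_width: 0.152
grasp_force: 58.5
238 ((320.3381652832031, 203.7108612060547), (28.153059005737305, 29.64696502685547), 82.92411041259766) hole [0.63366001 0.02451655 0.075     ] depth z [0.63599742 0.02728412 0.07735583]
0.081 12 [0.6333 0.027  0.0892] 0.0873
0.091 34 [0.6337 0.027  0.0967] 0.0913
0.101 38 [0.6338 0.0268 0.1066] 0.1016
0.111 41 [0.6338 0.0269 0.1167] 0.1115
0.121 41 [0.6338 0.0271 0.126 ] 0.122
[0.633382   0.02667603 0.19120032] [ 0.5116415  -0.78923305 -1.22013056]
```

View pics/t.png

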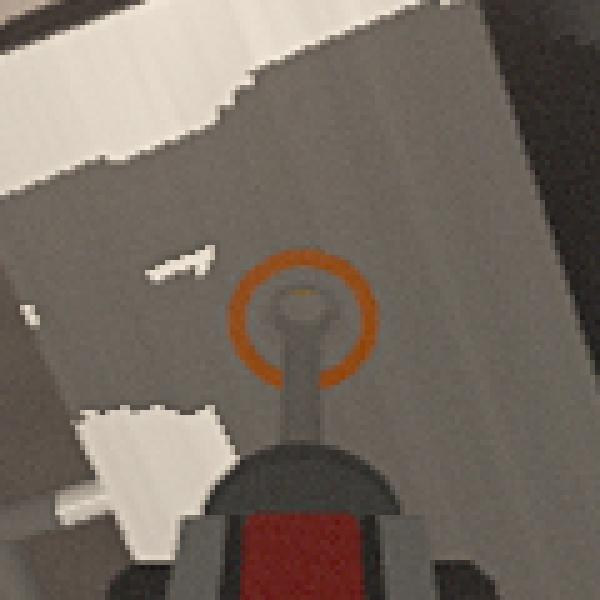

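The tip is centred on the ring at (303,320) in the crop. Descending carefully.

```bash
python3 -m inch '[[[0,0.0004,0.002],[0,0,0],0],[[0,0,0.002],[0,0,0],0],[[0,0,0.002],[0,0,0],0],[[0,0,0.001],[0,0,0],0]]'
python3 -m inch '[[[0,0,0.001],[0,0,0],0],[[0,0,0.001],[0,0,0],0]]'
python3 -m inch '[[[0,0,0.001],[0,0,0],0],[[0,0,0.001],[0,0,0],0]]'
```

```text
time: 8.5
tool_pos: [0.6333, 0.0265, 0.1834]
tool_rot: [-0.0, 0.829, 0.559, -0.0]
contact_force: [0.2, -0.5, -0.3]
gripper_width: 0.154
grasp_force: 58.5
time: 8.7
tool_pos: [0.6335, 0.0265, 0.1817]
tool_rot: [-0.0, 0.829, 0.559, -0.0]
contact_force: [-0.2, 0.4, -1.7]
gripper_width: 0.157
grasp_force: 58.5
time: 8.9
tool_pos: [0.6335, 0.0266, 0.1798]
tool_rot: [0.0, 0.829, 0.559, 0.0]
contact_force: [-0.5, 0.2, -1.4]
gripper_width: 0.155
grasp_force: 58.5
```

```bash
for i in 1; do python3 -m inch '[[[0,0,0.001],[0,0,0],0],[[0,0,0.001],[0,0,0],0],[[0,0,0.001],[0,0,0],0]]'
done; python3 t.py | tail -3
```

```text
time: 9.2
tool_pos: [0.6335, 0.0266, 0.1767]
tool_rot: [-0.0, 0.829, 0.559, 0.0]
contact_force: [0.4, -0.7, -0.7]
gripper_width: 0.155
grasp_force: 58.5
0.097 44 [0.6341 0.0267 0.1021] 0.0966
0.107 40 [0.634  0.0269 0.1117] 0.107
[0.63341828 0.02656016 0.17652978] [-0.02718289  0.2326545  -1.59838845]
```

```bash
python3 -m inch '[[[0,0,0.0015],[0,0,0],0],[[0,0,0.0015],[0,0,0],0],[[0,0,0.0015],[0,0,0],0]]'
python3 -m inch '[[[0,0,0.0015],[0,0,0],0],[[0,0,0.0015],[0,0,0],0],[[0,0,0.0015],[0,0,0],0]]'
python3 -m inch '[[[0,0,0.001],[0,0,0],0],[[0,0,0.001],[0,0,0],0],[[0,0,0.001],[0,0,0],0]]'
```

```text
time: 9.55
tool_pos: [0.6335, 0.0265, 0.1721]
tool_rot: [-0.0, 0.829, 0.559, -0.0]
contact_force: [-0.1, 0.4, -1.0]
gripper_width: 0.156
grasp_force: 58.5
time: 9.85
tool_pos: [0.6335, 0.0266, 0.1677]
tool_rot: [-0.0, 0.829, 0.559, 0.0]
contact_force: [-0.8, -0.7, -1.5]
gripper_width: 0.154
grasp_force: 58.5
time: 10.15
tool_pos: [0.6335, 0.0265, 0.1647]
tool_rot: [0.0, 0.829, 0.559, 0.0]
contact_force: [0.5, 0.0, -0.1]
gripper_width: 0.158
grasp_force: 58.5
```

```bash
python3 -m inch '[[[0,0,0.001],[0,0,0],0],[[0,0,0.001],[0,0,0],0]]' | sed -n '2p;4p'
python3 -m inch '[[[0,0,0.001],[0,0,0],0],[[0,0,0.001],[0,0,0],0]]'| sed -n '2p;4p'
python3 -m inch '[[[0,0,0.001],[0,0,0],0],[[0,0,0.001],[0,0,0],0]]'| sed -n '2p;4p'
```

```text
tool_pos: [0.6335, 0.0265, 0.1628]
contact_force: [-0.1, -0.6, -1.5]
tool_pos: [0.6335, 0.0265, 0.1607]
contact_force: [0.1, -1.1, -1.6]
tool_pos: [0.6335, 0.0265, 0.1587]
contact_force: [-0.1, 0.3, -1.3]
```

```bash
python3 -m inch '[[[0,0,0.001],[0,0,0],0],[[0,0,0.001],[0,0,0],0]]' | sed -n '2p;4p'
```

```text
tool_pos: [0.6335, 0.0265, 0.1567]
contact_force: [0.7, 0.3, -0.8]
```

```bash
python3 -m inch '[[[0,0,0.001],[0,0,0],0],[[0,0,0.001],[0,0,0],0]]' | sed -n '2p;4p'
python3 -m inch '[[[0,0,0.001],[0,0,0],0],[[0,0,0.001],[0,0,0],0]]'| sed -n '2p;4p'
python3 -m inch '[[[0,0,0.001],[0,0,0],0],[[0,0,0.001],[0,0,0],0]]'| sed -n '2p;4p'
```

```text
tool_pos: [0.6335, 0.0265, 0.1547]
contact_force: [-0.4, 0.1, -0.3]
tool_pos: [0.6335, 0.0265, 0.1527]
contact_force: [-0.3, 0.4, -0.4]
tool_pos: [0.6335, 0.0266, 0.1507]
contact_force: [-0.9, 0.1, -0.9]
```

```bash
python3 -m inch '[[[0,0,0.001],[0,0,0],0],[[0,0,0.001],[0,0,0],0]]' | sed -n '2p;4p'
python3 -m inch '[[[0,0,0.001],[0,0,0],0],[[0,0,0.001],[0,0,0],0]]'| sed -n '2p;4p'
python3 -m inch '[[[0,0,0.001],[0,0,0],0],[[0,0,0.001],[0,0,0],0]]'| sed -n '2p;4p'
```

```text
tool_pos: [0.6335, 0.0265, 0.1488]
contact_force: [-0.4, 0.1, -0.7]
tool_pos: [0.6335, 0.0265, 0.1467]
contact_force: [-1.5, 1.2, -0.8]
tool_pos: [0.6336, 0.0266, 0.1451]
contact_force: [-1.2, 0.6, 3.1]
```

```bash
python3 -m inch '[[[0,0,0.001],[0,0,0],0],[[0,0,0.001],[0,0,0],0]]' | sed -n '2p;4p'
python3 -m inch '[[[0,0,0.001],[0,0,0],0],[[0,0,0.001],[0,0,0],0]]'| sed -n '2p;4p'
```

```text
tool_pos: [0.6339, 0.0266, 0.1442]
contact_force: [-2.5, 0.4, 6.0]
tool_pos: [0.6339, 0.0266, 0.1424]
contact_force: [-2.4, 0.3, 6.8]
```

```bash
python3 -m inch '[[[0,0,0.0008],[0,0,0],0],[[0,0,0.0005],[0,0,0],0],[[0,0,0],[0,0,0],0]]' | sed -n '2p;4p'
```

```text
tool_pos: [0.6339, 0.0266, 0.1411]
contact_force: [-1.6, 0.2, 5.7]
```

```bash
python3 -m inch '[[[0,0,0.0005],[0,0,0],0],[[0,0,0.0005],[0,0,0],0],[[0,0,0],[0,0,0],0]]' | sed -n '2p;4p'
python3 -m inch '[[[0,0,0.0005],[0,0,0],0],[[0,0,0],[0,0,0],0]]' | sed -n '2p;4p'
python3 - <<'E'
from h import *
for c in ("top","side"):
  manip.grab_frame(c); print(c,[(np.round(x["point"],3).tolist(),round(x["score"],2)) for x in manip.look_for(c,"tray_handle")[:2]])
E
```

```text
tool_pos: [0.634, 0.0266, 0.1403]
contact_force: [-2.8, 0.8, 7.1]
tool_pos: [0.634, 0.0266, 0.1399]
contact_force: [-3.1, -0.1, 7.1]
top [([0.58, -0.081, 0.048], 0.56)]
side []
```

```bash
python3 -m inch '[[[0,0,0.0005],[0,0,0],0],[[0,0,0.0005],[0,0,0],0]]' | sed -n '2p;4p'
python3 -m inch '[[[0,0,0.0005],[0,0,0],0],[[0,0,0],[0,0,0],0]]' | sed -n '2p;4p'
cat > bar.py <<'E'
from h import *
a,d=manip.grab_frame("side"); C=cloud(d,"side")
m=(C[...,2]>.034)&(C[...,2]<.055)&(C[...,0]>.44)&(C[...,0]<.572)&(abs(C[...,1]+.05)<.09)
p=C[m]; print("bar n",len(p),"x pct",np.percentile(p[:,0],[2,10,25,50]).round(4),cv2.minAreaRect(p[:,:2].astype(np.float32)))
E
python3 bar.py
python3 - <<'E'
from h import *
C=cloud(np.load("f.npz")["db"],"side")
m=(C[...,2]>.034)&(C[...,2]<.055)&(C[...,0]>.44)&(C[...,0]<.572)&(abs(C[...,1]+.05)<.09)
p=C[m]; print("orig n",len(p),"x pct",np.percentile(p[:,0],[2,10,25,50]).round(4))
E
```

```text
tool_pos: [0.634, 0.0266, 0.1391]
contact_force: [-3.6, 0.4, 8.7]
tool_pos: [0.634, 0.0266, 0.1386]
contact_force: [-3.8, 0.3, 8.1]
bar n 121 x pct [0.5417 0.5433 0.5454 0.5487] ((0.557964563369751, -0.05202336236834526), (0.11977347731590271, 0.031166285276412964), 87.4217758178711)
orig n 121 x pct [0.5423 0.5439 0.5461 0.5492]
```

```bash
python3 -m inch '[[[0,0,0.0005],[0,0,0],0],[[0,0,0],[0,0,0],0],[[0,0,0],[0,0,0],0]]' | sed -n '2p;4p'
python3 bar.py
```

```text
tool_pos: [0.634, 0.0266, 0.1377]
contact_force: [-2.4, 0.3, 6.4]
bar n 184 x pct [0.5204 0.5227 0.526  0.5341] ((0.5415381789207458, -0.046223849058151245), (0.17268730700016022, 0.04197641462087631), 87.78982543945312)
```

The latch has given and the tray is moving; holding it pressed.

```bash
python3 -m inch '[[[0,0,0],[0,0,0],0],[[0,0,0],[0,0,0],0],[[0,0,0],[0,0,0],0],[[0,0,0],[0,0,0],0],[[0,0,0],[0,0,0],0],[[0,0,0],[0,0,0],0]]' | sed -n '1,2p;4p'
python3 bar.py
```

```text
time: 14.95
tool_pos: [0.634, 0.0266, 0.1377]
contact_force: [-3.1, 1.1, 6.0]
bar n 192 x pct [0.5128 0.5153 0.518  0.5264] ((0.534235954284668, -0.05050113797187805), (0.17532269656658173, 0.0415620319545269), 87.43289947509766)
```

```bash
python3 -m inch '[[[0,0,-0.01],[0,0,0],0],[[0,0,-0.015],[0,0,0],0],[[0,0,-0.015],[0,0,0],0],[[0,0,-0.015],[0,0,0],0],[[0,0,-0.02],[0,0,0],0],[[0,0,-0.03],[0,0,0],0],[[0,0,-0.03],[0,0,0],0],[[0,0,0],[0,0,0],0]]'| sed -n '1,2p;4p'
python3 -c "
from h import *
print(rel([.6088,-.3692,.27]))"
```

```text
time: 15.8
tool_pos: [0.636, 0.0264, 0.2785]
contact_force: [0.5, 0.1, 0.9]
[-0.37706776  0.12268817  0.00852329]
```

```bash
python3 -m inch '[[[-0.0377,0.0123,0],[0,0,0],0],[[-0.0377,0.0123,0],[0,0,0],0],[[-0.0377,0.0123,0],[0,0,0],0],[[-0.0377,0.0123,0],[0,0,0],0],[[-0.0377,0.0123,0],[0,0,0],0],[[-0.0377,0.0123,0],[0,0,0],0],[[-0.0377,0.0123,0],[0,0,0],0],[[-0.0377,0.0123,0],[0,0,0],0]]'|head -2
python3 -m inch '[[[-0.0377,0.0123,0],[0,0,0],0],[[-0.0377,0.0123,0],[0,0,0],0],[[0,0,0.06],[0,0,0],0],[[0,0,0],[0,0,0],0],[[0,0,0],[0,0,0],0],[[0,0,0],[0,0,0],0]]'|head -2
cat > u.py <<'E'
from h import *
P=cam("wrist"); a,d=manip.grab_frame("wrist"); C=cloud(d,"wrist",P)
S=C[120:280,220:420].reshape(-1,3);q=S[(S[:,2]>.074)&(S[:,2]<.085)&(np.hypot(S[:,0]-.608,S[:,1]+.37)<.045)];print(len(q),cv2.minAreaRect(q[:,:2].astype(np.float32)),np.median(q[:,2]))
Z=tool()[0][2]
k=(C[...,2]>Z-.112)&(C[...,2]<Z-.045); k[:120]=0;k[250:]=0;k[:,:305]=0;k[:,336:]=0
p=C[k]
for z in np.arange(Z-.11,Z-.05,.01):
    q=p[(p[:,2]>=z)&(p[:,2]<z+.01)]
    if len(q): print(round(z,3),len(q),q.mean(0).round(4),q[:,2].min().round(4))
cv2.imwrite("pics/u.png",cv2.cvtColor(cv2.resize(a[140:260,260:380],None,fx=5,fy=5,interpolation=0),cv2.COLOR_RGB2BGR))
T,r=tool();print(T,np.round(r.as_matrix(),3).tolist(),manip.state()["contact_force"])
E
python3 u.py
```

```text
time: 16.6
tool_pos: [0.6113, -0.2914, 0.2704]
time: 17.2
tool_pos: [0.6073, -0.3686, 0.223]
2459 ((0.6075893640518188, -0.3701755404472351), (0.050412409007549286, 0.05045623704791069), 28.138212203979492) 0.08175615923946172
0.114 13 [ 0.6075 -0.3683  0.1214] 0.1184
0.124 36 [ 0.6077 -0.3685  0.1291] 0.1242
0.134 37 [ 0.6077 -0.3685  0.1391] 0.1341
0.144 42 [ 0.6079 -0.3684  0.1489] 0.1439
0.154 39 [ 0.608  -0.3684  0.158 ] 0.1539
[ 0.60765336 -0.36878371  0.2238281 ] [[0.373, 0.928, 0.003], [0.928, -0.373, -0.002], [-0.001, 0.003, -1.0]] [ 0.66098616 -0.40339042 -0.53015224]
```

View pics/u.png

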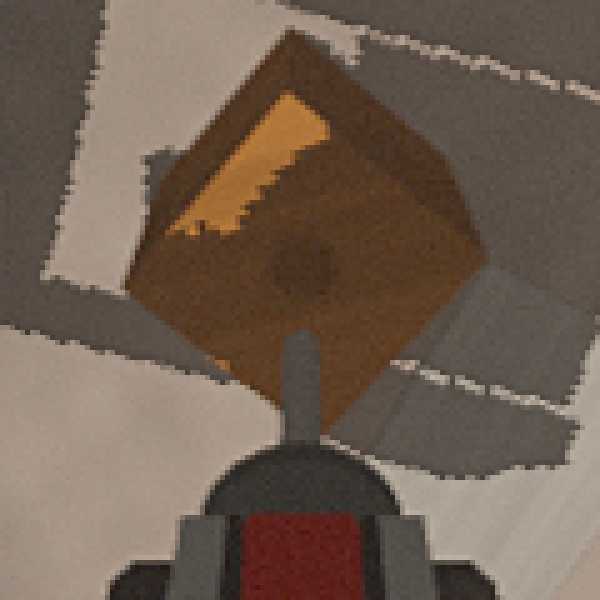

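The pin tip at (302,335) lines up with the hole at (304,268) within about 1 mm; lowering.

```bash
python3 -m inch '[[[0.0003,0.0005,0.01],[0,0,0],0],[[0,0,0.01],[0,0,0],0],[[0,0,0.005],[0,0,0],0],[[0,0,0.005],[0,0,0],0],[[0,0,0.004],[0,0,0],0],[[0,0,0.004],[0,0,0],0],[[0,0,0.004],[0,0,0],0]]'| sed -n '1,2p;4p'
python3 -m inch '[[[0,0,0.003],[0,0,0],0],[[0,0,0.003],[0,0,0],0]]'| sed -n '1,2p;4p'
```

```text
time: 17.95
tool_pos: [0.6072, -0.3691, 0.1788]
contact_force: [-0.1, 0.3, -0.7]
time: 18.15
tool_pos: [0.6071, -0.3691, 0.1728]
contact_force: [0.1, 0.6, -0.2]
```

```bash
python3 -m inch '[[[0,0,0.005],[0,0,0],0],[[0,0,0.007],[0,0,0],0],[[0,0,0.008],[0,0,0],0],[[0,0,0.008],[0,0,0],0],[[0,0,0.007],[0,0,0],0],[[0,0,0.005],[0,0,0],0],[[0,0,0],[0,0,0],0]]'| sed -n '1,2p;4p'
```

```text
time: 18.85
tool_pos: [0.6066, -0.3686, 0.1315]
contact_force: [1.0, -0.7, -0.5]
```

```bash
python3 -m inch '[[[0,0,0.004],[0,0,0],0],[[0,0,0.003],[0,0,0],0],[[0,0,0.002],[0,0,0],0],[[0,0,0],[0,0,0],0]]'| sed -n '1,2p;4p'
python3 -m inch '[[[0,0,0.001],[0,0,0],0],[[0,0,0.001],[0,0,0],0],[[0,0,0],[0,0,0],0]]'| sed -n '1,2p;4p'
```

```text
time: 19.25
tool_pos: [0.6069, -0.3689, 0.1236]
contact_force: [-0.2, 0.6, -1.1]
time: 19.55
tool_pos: [0.6071, -0.369, 0.1219]
contact_force: [-0.1, 0.5, -0.2]
```

```bash
python3 -m inch '[[[0,0,0.001],[0,0,0],0],[[0,0,0.001],[0,0,0],0],[[0,0,0],[0,0,0],0]]'| sed -n '1,2p;4p'
python3 -m inch '[[[0,0,0.001],[0,0,0],0],[[0,0,0],[0,0,0],0]]'| sed -n '1,2p;4p'
```

```text
time: 19.85
tool_pos: [0.6072, -0.3691, 0.1202]
contact_force: [-0.2, 0.0, 0.3]
time: 20.05
tool_pos: [0.6072, -0.3691, 0.1202]
contact_force: [-2.2, 0.8, 5.4]
```

```bash
python3 -m inch '[[[0,0,0],[0,0,0],1],[[0,0,0],[0,0,0],1],[[0,0,0],[0,0,0],1],[[0,0,0],[0,0,0],1],[[0,0,0],[0,0,0],1],[[0,0,0],[0,0,0],1],[[0,0,0],[0,0,0],1]]'| tail -3
python3 -m inch '[[[0,0,-0.01],[0,0,0],1],[[0,0,-0.03],[0,0,0],1],[[0,0,-0.03],[0,0,0],1],[[0,0,-0.04],[0,0,0],1],[[0,0,-0.04],[0,0,0],1],[[0,0,0],[0,0,0],1],[[0,0,0],[0,0,0],1]]'| sed -n '1,2p;4p'
python3 - <<'E'
from h import *
P=cam("wrist"); a,d=manip.grab_frame("wrist"); C=cloud(d,"wrist",P)
h=cv2.cvtColor(a,cv2.COLOR_RGB2HSV).astype(int)
m=((h[...,0]<6)|(h[...,0]>170))&(h[...,1]>120)&(np.hypot(C[...,0]-.608,C[...,1]+.37)<.03)&(C[...,2]>.12)
p=C[m]; print(len(p),p.mean(0),np.percentile(p[:,2],[5,50,98]),cv2.minAreaRect(p[:,:2].astype(np.float32)))
print(rel([.535,-.05,.25]))
E
python3 bar.py
```

```text
contact_force: [0.3, 0.2, -0.8]
gripper_width: 1.0
grasp_force: 0.0
time: 21.45
tool_pos: [0.6078, -0.3695, 0.2722]
contact_force: [0.6, 0.4, -0.8]
261 [ 0.60806741 -0.36784327  0.15018471] [0.12289443 0.13452381 0.34201713] ((0.6110107898712158, -0.36416298151016235), (0.027170831337571144, 0.047334861010313034), 67.42496490478516)
[ 0.26884683 -0.18622559  0.01941055]
bar n 190 x pct [0.5127 0.5146 0.5183 0.5251] ((0.5338404178619385, -0.05177374184131622), (0.17417286336421967, 0.04147990792989731), 87.75082397460938)
```

```bash
python3 -m inch '[[[0.038,-0.028,0.0],[0,0,0],1],[[0.038,-0.028,0],[0,0,0],1],[[0.038,-0.028,0],[0,0,0],1],[[0.038,-0.028,0],[0,0,0],1],[[0.038,-0.028,0],[0,0,0],1],[[0.038,-0.028,0],[0,0,0],1],[[0.038,-0.028,0.01],[0,0,0],1],[[0,0,0.01],[0,0,-0.113],1]]'|head -2
python3 -m inch '[[[0,0,0],[0,0,-0.113],1],[[0,0,0],[0,0,-0.113],1],[[0,0,0],[0,0,0],1],[[0,0,0],[0,0,0],1]]'|head -2
python3 w.py w3
python3 - <<'E'
from h import *
C=np.load("w.npz")["C"]
m=(C[...,2]>.036)&(C[...,2]<.056)&(C[...,0]>.44)&(C[...,0]<.56)&(abs(C[...,1]+.05)<.09)
p=C[m]
for y in np.arange(-.12,.02,.01):
    q=p[(p[:,1]>=y)&(p[:,1]<y+.01)]
    if len(q): print(round(y,2),len(q),np.percentile(q[:,0],[2,20,50,80,98]).round(4),q[:,2].max().round(3))
E
```

```text
time: 22.35
tool_pos: [0.5229, -0.0444, 0.2471]
time: 22.75
tool_pos: [0.5243, -0.0489, 0.2477]
tool [ 0.52445895 -0.04899369  0.24801632] [[0.047, 0.999, -0.002], [0.999, -0.047, 0.0], [0.0, -0.002, -1.0]] [-0.51852543  0.92372658  0.55335334]
-0.12 9 [0.5505 0.5505 0.5506 0.5507 0.5508] 0.053
-0.11 67 [0.511  0.5136 0.5172 0.5209 0.5512] 0.05
-0.1 215 [0.5117 0.5178 0.5296 0.5428 0.5513] 0.051
-0.09 81 [0.512  0.5143 0.5171 0.5215 0.5519] 0.05
-0.08 88 [0.5126 0.515  0.5186 0.5222 0.5524] 0.056
-0.07 93 [0.5131 0.5154 0.5191 0.5228 0.5527] 0.055
-0.06 92 [0.5125 0.5149 0.5186 0.523  0.5531] 0.052
-0.05 97 [0.5131 0.5154 0.5191 0.5226 0.5535] 0.05
-0.04 92 [0.5137 0.5159 0.5196 0.5231 0.5538] 0.051
-0.03 106 [0.5143 0.5167 0.5206 0.5244 0.5543] 0.056
-0.02 106 [0.5148 0.5172 0.5208 0.5249 0.5547] 0.054
-0.01 310 [0.5156 0.5221 0.5344 0.5475 0.5549] 0.052
-0.0 97 [0.5148 0.5174 0.5207 0.5247 0.5554] 0.05
0.01 14 [0.5199 0.5421 0.5557 0.5559 0.556 ] 0.055
```

View pics/w3.png

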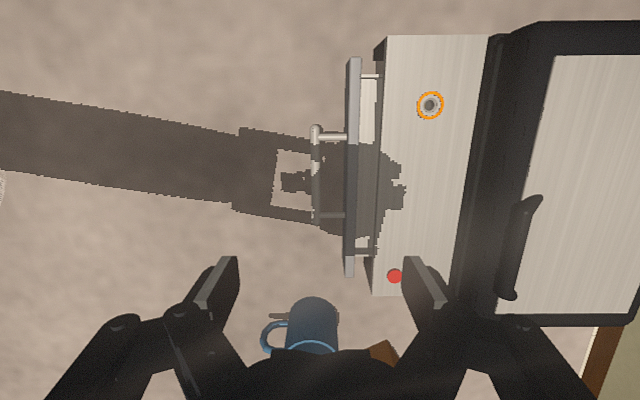

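```bash
python3 -m inch '[[[-0.003,-0.0056,0.03],[0,0,0],0.32],[[0,0,0.03],[0,0,0],0.32],[[0,0,0.03],[0,0,0],0.32],[[0,0,0.02],[0,0,0],0.32],[[0,0,0],[0,0,0],0.32],[[0,0,0],[0,0,0],0.32]]'
python3 -c "
from h import *
print(rel([.5187,-.052,.050]))"
```

```text
time: 23.4
tool_pos: [0.5191, -0.0518, 0.1391]
tool_rot: [-0.0, 0.723, 0.691, -0.0]
contact_force: [-0.1, 0.3, -0.5]
gripper_width: 0.314
grasp_force: 0.0
[-0.00019091 -0.00038259  0.08913407]
```

```bash
python3 -m inch '[[[0,0,0.02],[0,0,0],0.32],[[0,0,0.02],[0,0,0],0.32],[[0,0,0.015],[0,0,0],0.32],[[0,0,0.01],[0,0,0],0.32],[[0,0,0],[0,0,0],0.32]]'
python3 -m inch '[[[0,0,0.01],[0,0,0],0.32],[[0,0,0.008],[0,0,0],0.32],[[0,0,0.006],[0,0,0],0.32],[[0,0,0],[0,0,0],0.32],[[0,0,0],[0,0,0],0.32]]'
```

```text
time: 23.9
tool_pos: [0.5186, -0.0516, 0.0732]
tool_rot: [-0.001, 0.723, 0.691, -0.0]
contact_force: [-1.0, 0.7, -0.0]
gripper_width: 0.322
grasp_force: 0.0
time: 24.4
tool_pos: [0.5191, -0.0517, 0.0499]
tool_rot: [-0.0, 0.723, 0.691, -0.0]
contact_force: [0.7, -0.9, -0.6]
gripper_width: 0.325
grasp_force: 0.0
```

```bash
python3 -m inch '[[[0,0,0],[0,0,0],0],[[0,0,0],[0,0,0],0],[[0,0,0],[0,0,0],0],[[0,0,0],[0,0,0],0],[[0,0,0],[0,0,0],0]]'|tail -5
python3 -m inch '[[[0,-0.004,0],[0,0,0],0],[[0,-0.008,0],[0,0,0],0],[[0,-0.008,0],[0,0,0],0],[[0,-0.008,0],[0,0,0],0],[[0,-0.008,0],[0,0,0],0],[[0,-0.008,0],[0,0,0],0],[[0,-0.008,0],[0,0,0],0],[[0,-0.005,0],[0,0,0],0]]'
```

```text
tool_pos: [0.5189, -0.0518, 0.0505]
tool_rot: [-0.0, 0.723, 0.691, -0.0]
contact_force: [-4.7, 0.3, 5.7]
gripper_width: 0.101
grasp_force: 58.5
time: 25.7
tool_pos: [0.4617, -0.0495, 0.0505]
tool_rot: [0.0, 0.723, 0.691, -0.0]
contact_force: [3.0, -2.4, 3.0]
gripper_width: 0.104
grasp_force: 59.4
```

```bash
python3 -m inch '[[[0,-0.002,0],[0,0,0],0],[[0,-0.002,0],[0,0,0],0],[[0,0,0],[0,0,0],0],[[0,0,0],[0,0,0],0]]'
python3 -m inch '[[[0,-0.002,0],[0,0,0],0],[[0,-0.001,0],[0,0,0],0],[[0,0,0],[0,0,0],0]]'
```

```text
time: 26.1
tool_pos: [0.4578, -0.0493, 0.0504]
tool_rot: [-0.0, 0.723, 0.691, -0.001]
contact_force: [-0.5, -2.5, 7.8]
gripper_width: 0.103
grasp_force: 59.9
time: 26.4
tool_pos: [0.4551, -0.0492, 0.0504]
tool_rot: [0.0, 0.723, 0.691, -0.0]
contact_force: [0.7, -3.4, 6.2]
gripper_width: 0.102
grasp_force: 59.8
```

```bash
python3 -m inch '[[[0,-0.001,0],[0,0,0],0],[[0,-0.001,0],[0,0,0],0],[[0,0,0],[0,0,0],0]]'
python3 -m inch '[[[0,-0.001,0],[0,0,0],0],[[0,0,0],[0,0,0],0]]'
```

```text
time: 26.7
tool_pos: [0.4532, -0.0491, 0.0504]
tool_rot: [0.0, 0.723, 0.691, -0.0]
contact_force: [-0.0, -3.4, 6.0]
gripper_width: 0.104
grasp_force: 59.8
time: 26.9
tool_pos: [0.4531, -0.0491, 0.0505]
tool_rot: [0.001, 0.723, 0.691, 0.001]
contact_force: [4.9, -3.3, 2.5]
gripper_width: 0.101
grasp_force: 59.4
```

```bash
python3 -m inch '[[[0,0,0],[0,0,0],0.32],[[0,0,0],[0,0,0],0.32],[[0,0,0],[0,0,0],0.32],[[0,0,0],[0,0,0],0.32],[[0,0,-0.01],[0,0,0],0.32],[[0,0,-0.02],[0,0,0],0.32],[[0,0,-0.03],[0,0,0],0.32],[[0,0,-0.04],[0,0,0],0.32]]'
python3 -m inch '[[[0,0,-0.04],[0,0,0],0.32],[[0,0,-0.04],[0,0,0],0.32],[[0,0,-0.02],[0,0,0],0.32],[[0,0,0],[0,0,0],0.32],[[0,0,0],[0,0,0],0.32],[[0,0,0],[0,0,0],0.32]]'
python3 - <<'E'
from h import *
P=cam("wrist"); a,d=manip.grab_frame("wrist"); C=cloud(d,"wrist",P)
m=(C[...,2]>.036)&(C[...,2]<.056)&(C[...,0]>.40)&(C[...,0]<.54)&(C[...,1]>-.06)&(C[...,1]<-.03)
print("bar/panel x",np.percentile(C[m][:,0],[2,50,98]).round(4))
a,d=manip.grab_frame("side"); cv2.imwrite("pics/end.png",cv2.cvtColor(a,cv2.COLOR_RGB2BGR))
E
```

```text
time: 27.7
tool_pos: [0.4507, -0.0483, 0.1499]
tool_rot: [-0.002, 0.723, 0.691, -0.001]
contact_force: [0.1, 0.8, -0.3]
gripper_width: 0.319
grasp_force: 0.0
time: 28.3
tool_pos: [0.4513, -0.0485, 0.2482]
tool_rot: [-0.001, 0.723, 0.691, -0.001]
contact_force: [0.1, 1.0, -0.0]
gripper_width: 0.318
grasp_force: 0.0
bar/panel x [0.4478 0.4544 0.4889]
```

View pics/end.png

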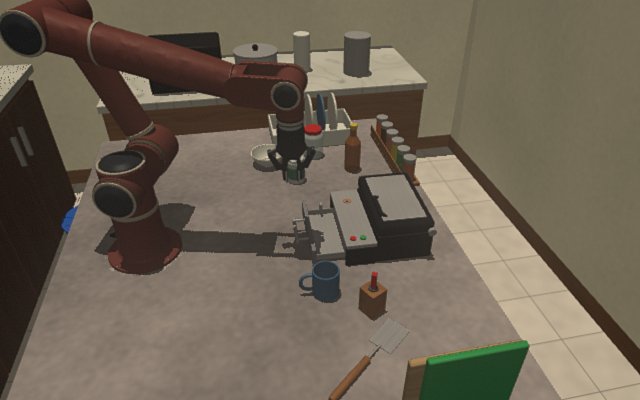

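The tray is out about 94 mm at (325,235), the pin is upright in its holder at (374,285), nothing else has moved, and the gripper is clear.

```bash
python3 -c "
from plant import manip
print(manip.job_done())"
```

```text
the job is handed in; nothing more can be done
None
```

I handed the job in at about 28 s: the latch was released with about 10 N at most (wrist readings), the pin is home and upright in its holder, the tray is out to its stop (about 94 mm by camera), and nothing else appears to have moved; the hand-in returned no verdict.

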